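Click the cutter-lift spring tensioner round to its pin

TASK

On the bench of the record-cutting lathe, set the lift-spring tensioner: turn the knob on the toothed ratchet wheel clockwise (seen from above) until its white pointer is at the ball-headed pin and the pawl has dropped into the tooth there, not a tooth short and not a tooth past it, then let go so that the pawl holds it. Leave the similar knob on the smooth round disc as it is.

Things in the scene. Friction and masses are not known exactly. Their poses are not given: they have to be found in the camera images.
- ratchet_grip (a point): Black bar knob (46 long, 16 wide, 29 to 72 mm above the bench) on a toothed brass wheel, 86 mm across, top at 24 mm, with steel pawl, on a 165 x 155 x 8 mm dark steel plate. Point on the vertical wheel axis, 55 mm above the bench; turns with the wheel: z up, x along the bar to the white pointer (tip 53 mm out). Turns clockwise only, 0.08 to 0.13 N m against a return spring; the pawl stops it turning back.
- ball_pin: Fixed white plastic pin with a 20 mm ball head (top 32 mm above the bench) on the tensioner's plate, 70 mm from the wheel axis; origin at its foot, 8 mm above the bench; axes mean nothing. Two others on that circle are plain white stubs, 6 mm wide, top 18 mm above the bench. The pins stand at teeth 1, 2 and 3 (22.5 degrees each) clockwise of the pointer's start; which is the ball varies.
- pawl (a joint): Angle of the sprung pawl (rad): 0 when dropped in behind a tooth, about 0.13 as it rides over a tip. It drops 2 to 3 degrees after the pointer passes a tooth's line; on release the wheel falls back onto it, pointer on that line. So turn the pointer about 12 (5 to 20) degrees past the pin, then let go. If turned less, it falls back to the tooth before.
- plain_pointer (a point): Tip of the white pointer of the other knob, 53 mm from that knob's axis, 27 mm above the bench: same bar, plate and pointer, but on a smooth round brass disc with no teeth, pawl or pins. Its x points outwards from that axis. Not to be turned.

How it is judged:
By the outcome, as a careful person would: the job done as asked, in the order asked, and still so for the second after the job is handed in, with the robot touching nothing.
It also fails if it takes over 38 s, if anything falls off the work surface, if the arm or the gripper's body presses on something with over 40 N, if the wrist force passes 120 N, or if a joint passes its speed limit or range.

ROBOT

A 6-joint arm with a two-finger parallel gripper is mounted at the origin on the work surface. World frame = base frame: x ahead of the robot, y to its left, z up, the work surface at z = 0. Lengths are in m, angles in rad, forces in N, time in s.
With the tool pointing down it reaches from about 0.35 to 0.875 m from the base axis. Payload 15.5 kg.
Tool frame: the origin (TCP) lies at the very end of the fingers, on their centre line; the grasp point (between the pads) lies 19 mm behind it; z points along the fingers, y is the direction in which the jaws open and shut (so a half turn about z gives the same grasp; the last joint's range is limited). The gripper opens to 85 mm and grips with 20 to 120 N. Pads are 22 mm wide; open, the fingers measure 114 mm over their backs; the gripper's body (76 mm by 85 mm) begins 54 mm behind the grasp point. The pads swing forward as they close: fully open they stand 13 mm farther back than shut.
Start: joints at [1.214, 0.494, 1.345, -0, 1.302, -0.096], TCP at [0.162, 0.604, 0.231] pointing down, gripper open.
Joint ranges: [-2.91, 2.91], [-0.82, 2.16], [0.22, 2.67], [-1.22, 4.37], [0.12, 2.79], [-3.08, 3.08]. Speed limits (rad/s): [1.89, 1.89, 2.57, 3.01, 3.01, 3.01].

INTERFACE

Orientations are given as a unit quaternion [x, y, z, w].
In Python, from workcell import * gives the robot as it stands.
- The arm moves only by the tool servo_tool, never from a script. Its argument "motion" is a list of rows, each an object with "rotation": the turn, a rotation vector about the tool's x, y, z in rad, a list of three; "slide": the shift along the tool's x, y, z in m, a list of three; "fingers": the closure, from 0 (fully open) to 1 (shut). A call has 1 to 20 rows; each row shifts and turns the commanded pose from where the row before left it, along the tool's axes as they then stand; what a row does not reach is not made up. A row lasts 1/12 s, in which the tool goes at most 41.7 mm and 7.16 degrees, less where a joint would pass 70% of its speed; a pose out of reach is approached as far as the arm can. A call is refused whole if a number of a shift passes 0.0417 or a number of a turn 0.125, either way. A call with a gripper value outside its range is refused whole. The fingers move at their own pace and stop on an object; "grip_force" is the grip in N (left out, the last holds). Time passes only in rows, so rows that do not move let the fingers close. It gives the time, the measured TCP pose, the force and the opening at its end, in the units of the state.
- get_obs(): the state, without advancing time (a new reading comes with each control period).
- camera(name): name is "scene" or "top" or "wrist"; returns the picture (384x512x3 uint8, red, green, blue); there is no depth.
- camera_model(name): a dict with "fovy" (degrees; the focal length in pixels is half the picture's height over the tangent of half this angle, whatever the lens; pixels are square), "cx", "cy" (the principal point, pixels), "k1" (the pictures are not rectified: a ray, as slopes to the right and down, at radius r is drawn at 1 + k1 r^2 times it, then the intrinsics apply), "rvec" (rotation vector, rad) and "tvec" (3), from world to camera coordinates, as OpenCV has them. Camera axes: x right, y down, z forward; pixel columns grow to the right and rows downward; lengths in m; the calibration is good to about 2 mm. A picture is of the moment at which its call begins: read the wrist's pose just before it. camera_model takes no time and is no camera call; for the wrist camera it gives the pose at the moment of the call.
- sign_off(): hands the job in, once; it reports no verdict.
The state is a dict: "time_s": time; "joint_pos": joint angles; "dq": joint speeds; "tau": joint torques, N m; "tcp_pos": TCP position; "orientation": TCP orientation; "contact_force": force on the tool from outside, world axes, zero at the start; "ft_torque": the same for the moment, N m; "gripper_width": opening from 0.0 (shut) to 1.0 (fully open).
Only numpy, scipy, OpenCV 4.12 (cv2) and the standard library are available. Lean on these libraries where they do the work, as an engineer would, in place of code of your own. Each camera call takes 0.05 s, during which the arm holds its last target.

## Working session

There is one attempt and no reset: what is moved stays moved. The work goes in short steps, Python scripts to look and compute and a tool call to move; the robot and the scene stay as the last step left them, time stands still between calls to the robot, and variables do not carry over. Pictures are saved under pics/ and viewed, and the job is handed in when it is done.

Besides the shell and the picture viewer there is one more tool, called after ">>>" by a JSON object that holds its "name" and its "arguments". servo_tool: Moves the arm, as the interface text tells. Its arguments: {"type":"object","properties":{"motion":{"type":"array"},"grip_force":{"type":"number"}},"required":["motion"]}

```bash
mkdir -p pics; ls; python3 - <<'E'
from workcell import *
import cv2
print(get_obs())
for n in ["scene","top","wrist"]:
    print(n,camera_model(n))
    cv2.imwrite(f"pics/{n}0.png",camera(n)[:,:,::-1])
E
```

```text
pics
{'time_s': 0.0, 'joint_pos': array([ 1.21353480e+00,  4.94182811e-01,  1.34616894e+00, -1.59622098e-05,
        1.30251246e+00, -9.55283011e-02]), 'dq': array([-0.00082196, -0.00084214,  0.00063871, -0.00159124, -0.00021253,
        0.00039636]), 'tau': array([-1.59072929e-04, -8.82157230e+01, -3.83866668e+01, -2.77737336e-04,
        1.01097129e-02, -1.19652844e-05]), 'tcp_pos': array([0.16160561, 0.60334666, 0.23068768]), 'orientation': array([ 1.30491266e-01,  9.91449255e-01, -6.21281926e-04, -1.35212720e-04]), 'contact_force': array([-0.87251094, -0.12009378, -0.46430145]), 'ft_torque': array([-0.02277795, -0.00097993,  0.00558325]), 'gripper_width': 0.9970488908070309}
scene {'fovy': 46.84905971599856, 'cx': 252.52658578909055, 'cy': 195.2374657054181, 'k1': -0.015146731404015496, 'rvec': array([ 1.0183411 ,  2.29014886, -1.19073276]), 'tvec': array([ 0.39641544, -0.16681801,  1.30416845])}
top {'fovy': 44.05031761955525, 'cx': 251.12191162568408, 'cy': 203.9850804054663, 'k1': -0.06120173202978393, 'rvec': array([ 2.13711808, -2.16220276,  0.18119246]), 'tvec': array([-0.03456659,  0.55259223,  1.1103732 ])}
wrist {'fovy': 69.59219936990375, 'cx': 256.2095642326127, 'cy': 196.16682582850143, 'k1': -0.035561279877729154, 'rvec': array([-2.31778848, -1.77875941, -0.23611493]), 'tvec': array([-0.62625336, -0.03429616,  0.37788217])}
```

View pics/top0.png

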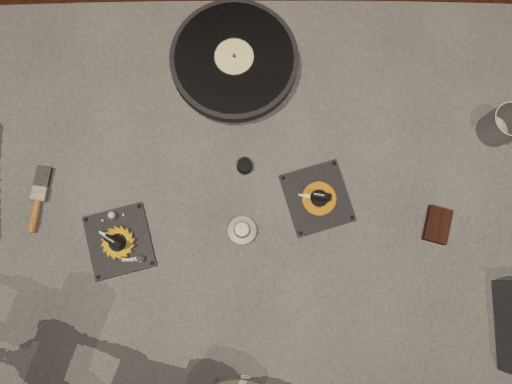

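View pics/scene0.png

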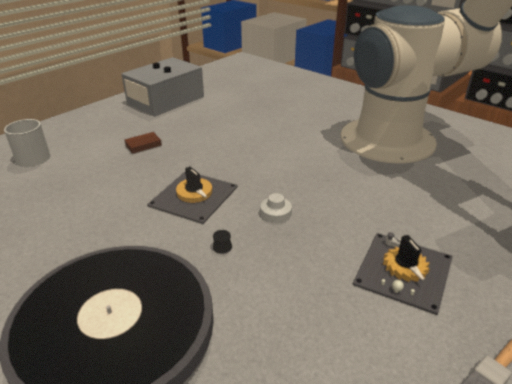

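View pics/wrist0.png

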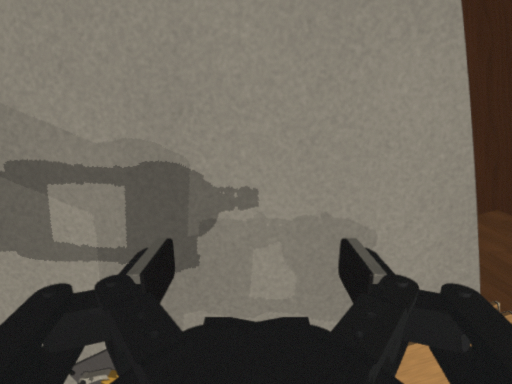

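The toothed wheel is at about (117,242) in the top view, with the ball pin near (111,215) and stubs on either side of it. The smooth disc is at (319,199). Next I'll zoom in and measure.

```bash
cat > h.py <<'E'
import numpy as np, cv2
def K(m,h=384):
    f=h/2/np.tan(np.radians(m['fovy'])/2); return f
def proj(m,P):
    R=cv2.Rodrigues(m['rvec'])[0]; c=np.atleast_2d(P)@R.T+m['tvec']; s=c[:,:2]/c[:,2:]
    r2=(s**2).sum(1,keepdims=True); return K(m)*s*(1+m['k1']*r2)+[m['cx'],m['cy']]
def ray(m,uv,z):
    R=cv2.Rodrigues(m['rvec'])[0]; d=(np.array(uv,float)-[m['cx'],m['cy']])/K(m); s=d.copy()
    for _ in range(20): s=d/(1+m['k1']*(s@s))
    w=R.T@np.append(s,1); o=-R.T@m['tvec']; return o+w*(z-o[2])/w[2]
E
python3 - <<'E'
import cv2
a=cv2.imread('pics/top0.png')[195:290,75:165]; cv2.imwrite('pics/topz.png',cv2.resize(a,None,fx=6,fy=6,interpolation=cv2.INTER_CUBIC))
a=cv2.imread('pics/scene0.png')[225:315,345:460]; cv2.imwrite('pics/scenez.png',cv2.resize(a,None,fx=6,fy=6,interpolation=cv2.INTER_CUBIC))
E
```

```text
(no output)
```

View pics/topz.png

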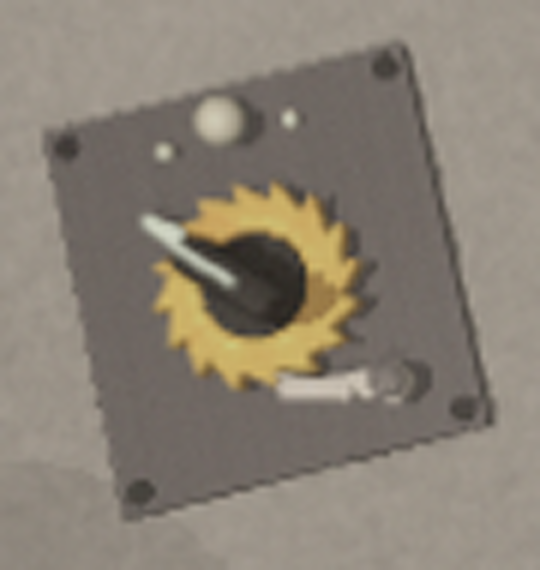

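View pics/scenez.png

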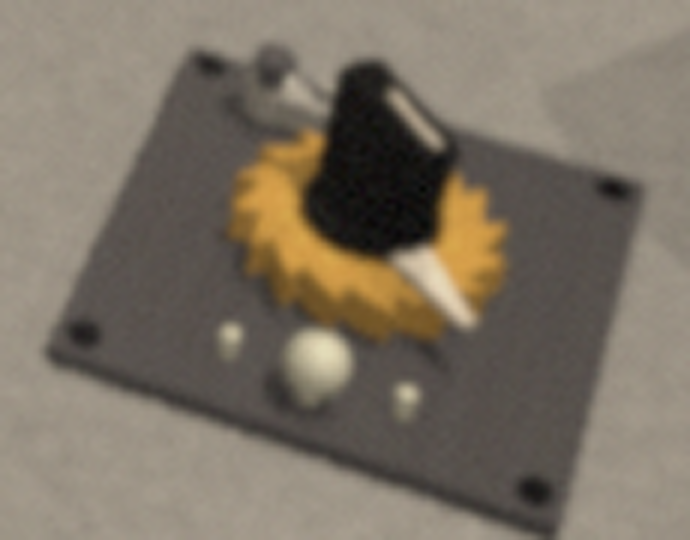

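```bash
cat > m.py <<'E'
from workcell import *
from h import *
from scipy.optimize import least_squares
T=camera_model('top');S=camera_model('scene')
t=lambda u,v:((np.array([u,v])+.5)/6-.5+[75,195]); s=lambda u,v:((np.array([u,v])+.5)/6-.5+[345,225])
# name: (cam, pixel, height)
tip_t=ray(T,t(147,220),.027); tip_s=ray(S,s(472,322),.027)
P={'ball':(t(219,120),s(317,365),.022),'stubA':(t(163,151),s(406,388),.018),'stubB':(t(289,118),s(231,328),.018),'tip':(t(147,220),s(472,322),.027),'wheel':(t(257,287),s(368,240),.024)}
W={}
for k,(a,b,z) in P.items():
    A,B=ray(T,a,z),ray(S,b,z); print(k,A.round(4),B.round(4)); W[k]=(A,B)
for i,n in enumerate(['top','scene']):
    def res(p):
        c=p[:2];r=[]
        for k,n_ in(('stubA',1),('ball',2),('stubB',3),('tip',0)):
            a=p[2]-np.radians(22.5)*n_; R=.053 if k=='tip' else .07
            r+=list(c+R*np.array([np.cos(a),np.sin(a)])-W[k][i][:2])
        return r
    o=least_squares(res,[*W['wheel'][i][:2],1]); print(n,o.x,np.degrees(o.x[2]),(np.array(o.fun)*1e3).round(1))
print([ray(T,t(*q),.008).round(4) for q in((45,130),(403,45),(493,420),(125,520))], np.mean([ray(T,t(*q),.008) for q in((45,130),(403,45),(493,420),(125,520))],0))
E
python3 m.py
```

```text
ball [0.5325 0.3043 0.022 ] [0.5347 0.3059 0.022 ]
stubA [0.5203 0.3283 0.018 ] [0.5215 0.3291 0.018 ]
stubB [0.5335 0.2765 0.018 ] [0.5343 0.2775 0.018 ]
tip [0.491  0.3312 0.027 ] [0.4921 0.3343 0.027 ]
wheel [0.4635 0.2862 0.024 ] [0.477  0.2932 0.024 ]
top [0.46457511 0.28569601 1.04730189] 60.00597811671797 [-0.2  0.  -0.3 -0.5  0.4  0.1  0.1  0.4]
scene [0.46547718 0.28826731 1.03000654] 59.015027775374676 [ 0.2  0.9 -1.3 -0.7  0.4  0.4  0.7 -0.6]
[array([0.5309, 0.3811, 0.008 ]), array([0.5651, 0.2321, 0.008 ]), array([0.4094, 0.192 , 0.008 ]), array([0.37  , 0.3422, 0.008 ])] [0.46882906 0.28687453 0.008     ]
```

>>> {"name": "servo_tool", "arguments": {"motion": [{"rotation": [0,0,-0.118],"slide": [0,0,0],"fingers": 0},{"rotation": [0,0,-0.118],"slide": [0,0,0],"fingers": 0},{"rotation": [0,0,-0.118],"slide": [0,0,0],"fingers": 0},{"rotation": [0,0,-0.118],"slide": [0,0,0],"fingers": 0},{"rotation": [0,0,-0.118],"slide": [0,0,0],"fingers": 0},{"rotation": [0,0,-0.118],"slide": [0,0,0],"fingers": 0},{"rotation": [0,0,-0.118],"slide": [0,0,0],"fingers": 0},{"rotation": [0,0,-0.118],"slide": [0,0,0],"fingers": 0},{"rotation": [0,0,-0.118],"slide": [0,0,0],"fingers": 0},{"rotation": [0,0,-0.118],"slide": [0,0,0],"fingers": 0},{"rotation": [0,0,-0.12],"slide": [0,0,0],"fingers": 0},{"rotation": [0,0,0],"slide": [0,0,0],"fingers": 0},{"rotation": [0,0,0],"slide": [0,0,0],"fingers": 0}]}}

```text
time_s: 1.23
tcp_pos: [0.1617, 0.6036, 0.2311]
orientation: [-0.494, 0.869, -0.0, -0.0]
contact_force: [0.4, -0.1, 0.8]
gripper_width: 1.003
```

>>> {"name": "servo_tool", "arguments": {"motion": [{"rotation": [0,0,0],"slide": [0.0079,-0.0281,0],"fingers": 0},{"rotation": [0,0,0],"slide": [0.0079,-0.0281,0],"fingers": 0},{"rotation": [0,0,0],"slide": [0.0079,-0.0281,0],"fingers": 0},{"rotation": [0,0,0],"slide": [0.0079,-0.0281,0],"fingers": 0},{"rotation": [0,0,0],"slide": [0.0079,-0.0281,0],"fingers": 0},{"rotation": [0,0,0],"slide": [0.0079,-0.0281,0],"fingers": 0},{"rotation": [0,0,0],"slide": [0.0079,-0.0281,0],"fingers": 0},{"rotation": [0,0,0],"slide": [0.0079,-0.0281,0],"fingers": 0},{"rotation": [0,0,0],"slide": [0.0079,-0.0281,0],"fingers": 0},{"rotation": [0,0,0],"slide": [0.0079,-0.0281,0],"fingers": 0},{"rotation": [0,0,0],"slide": [0.0079,-0.0281,0],"fingers": 0},{"rotation": [0,0,0],"slide": [0.0079,-0.0281,0],"fingers": 0},{"rotation": [0,0,0],"slide": [0.0079,-0.0281,0],"fingers": 0},{"rotation": [0,0,0],"slide": [0.0079,-0.0281,0],"fingers": 0},{"rotation": [0,0,0],"slide": [0.0079,-0.0281,0],"fingers": 0},{"rotation": [0,0,0],"slide": [0,0,0],"fingers": 0},{"rotation": [0,0,0],"slide": [0,0,0],"fingers": 0},{"rotation": [0,0,0],"slide": [0,0,0],"fingers": 0}]}}

```text
time_s: 2.73
tcp_pos: [0.4644, 0.2877, 0.2312]
orientation: [-0.495, 0.869, 0.0, -0.0]
contact_force: [-0.4, 0.4, 0.4]
gripper_width: 0.995
```

```bash
cat > st.py <<'E'
from workcell import *
from h import *
from scipy.spatial.transform import Rotation as Ro
o=get_obs(); R=Ro.from_quat(o['orientation']).as_matrix()
print(o['time_s'],o['tcp_pos'].round(4),'xang',np.degrees(np.arctan2(R[1,0],R[0,0])).round(2),'z',R[:,2].round(4),'F',o['contact_force'].round(1),'M',o['ft_torque'].round(2),'w',round(o['gripper_width'],3),'q6',o['joint_pos'][5].round(3))
d=R.T@(np.array([.465,.287,.038])-o['tcp_pos']); print('to grasp, tool axes',d.round(4))
E
python3 st.py; python3 - <<'E'
from workcell import *
import cv2, pickle
pickle.dump(camera_model('wrist'),open('w1.pkl','wb'))
cv2.imwrite('pics/wrist1.png',camera('wrist')[:,:,::-1])
E
```

```text
2.7333 [0.4644 0.2877 0.2312] xang -120.7 z [-4.e-04  0.e+00 -1.e+00] F [-0.4  0.4  0.4] M [-0.01 -0.01 -0.06] w 0.995 q6 -2.161
to grasp, tool axes [ 0.0002 -0.0009  0.1932]
```

View pics/wrist1.png

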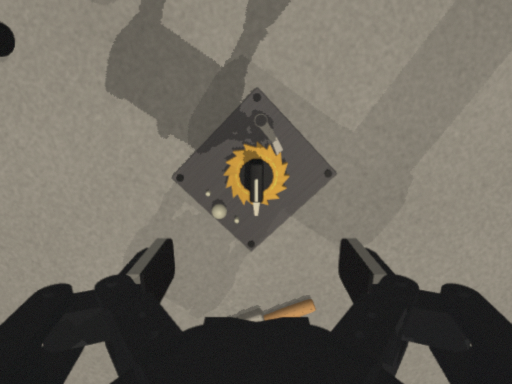

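The wrist view shows the wheel at (257,176), the pointer tip at (256,214), the ball at (219,212) and stubs at (237,221) and (208,194). I'll refine the axis and bearings from this view.

```bash
python3 - <<'E'
import cv2
a=cv2.imread('pics/wrist1.png')[130:240,190:310]; cv2.imwrite('pics/wrist1z.png',cv2.resize(a,None,fx=5,fy=5,interpolation=cv2.INTER_CUBIC))
E
```

```text
(no output)
```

View pics/wrist1z.png

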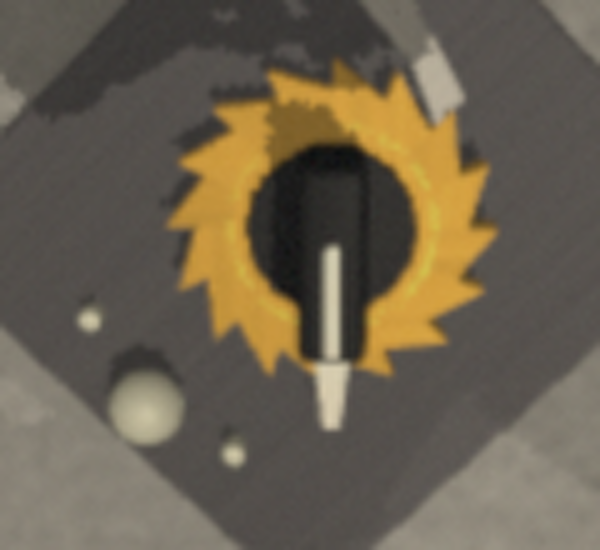

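```bash
python3 - <<'E'
from h import *
import pickle
from scipy.optimize import least_squares
m=pickle.load(open('w1.pkl','rb'))
t=lambda u,v:((np.array([u,v])+.5)/5-.5+[190,130])
W={'ball':ray(m,t(147,408),.022),'stubA':ray(m,t(233,455),.018),'stubB':ray(m,t(90,320),.018),'tip':ray(m,t(331,430),.027),'wheel':ray(m,t(333,226),.024)}
for k,v in W.items():print(k,v.round(4),'r,ang',np.hypot(*(v-W['wheel'])[:2]).round(4),np.degrees(np.arctan2(*(v-W['wheel'])[1::-1])).round(1))
def res(p):
    r=[]
    for k,n_ in(('stubA',1),('ball',2),('stubB',3),('tip',0)):
        a=p[2]-np.radians(22.5)*n_; R=.053 if k=='tip' else .07
        r+=list(p[:2]+R*np.array([np.cos(a),np.sin(a)])-W[k][:2])
    return r
o=least_squares(res,[.465,.287,1]); print(o.x,np.degrees(o.x[2]),(o.fun*1e3).round(1))
E
```

```text
ball [0.5336 0.3071 0.022 ] r,ang 0.0705 14.3
stubA [0.5218 0.3314 0.018 ] r,ang 0.0702 36.4
stubB [0.5344 0.2794 0.018 ] r,ang 0.0699 -8.4
tip [0.4935 0.3361 0.027 ] r,ang 0.0543 58.7
wheel [0.4653 0.2897 0.024 ] r,ang 0.0 0.0
[0.46530033 0.29088211 1.01538698] 58.177388456713885 [ 0.4  0.4 -0.1 -0.3 -0.1  0.1 -0.2 -0.2]
```

>>> {"name": "servo_tool", "arguments": {"motion": [{"rotation": [0,0,0],"slide": [-0.0015,0,0.02],"fingers": 0},{"rotation": [0,0,0],"slide": [0,0,0.025],"fingers": 0},{"rotation": [0,0,0],"slide": [0,0,0.025],"fingers": 0},{"rotation": [0,0,0],"slide": [0,0,0.025],"fingers": 0},{"rotation": [0,0,0],"slide": [0,0,0.015],"fingers": 0},{"rotation": [0,0,0],"slide": [0,0,0],"fingers": 0},{"rotation": [0,0,0],"slide": [0,0,0],"fingers": 0}]}}

```text
time_s: 3.37
tcp_pos: [0.4647, 0.2894, 0.1212]
orientation: [-0.496, 0.868, 0.0, -0.001]
contact_force: [0.4, -0.6, -0.4]
gripper_width: 1.003
```

```bash
python3 st.py; python3 - <<'E'
from workcell import *
import cv2, pickle
pickle.dump(camera_model('wrist'),open('w2.pkl','wb'))
cv2.imwrite('pics/wrist2.png',camera('wrist')[:,:,::-1])
E
```

```text
3.3667 [0.4647 0.2894 0.1212] xang -120.5 z [-1.3e-03 -5.0e-04 -1.0e+00] F [ 0.4 -0.6 -0.4] M [ 0.02 -0.02 -0.04] w 1.003 q6 -2.161
to grasp, tool axes [ 0.0018 -0.0016  0.0832]
```

View pics/wrist2.png

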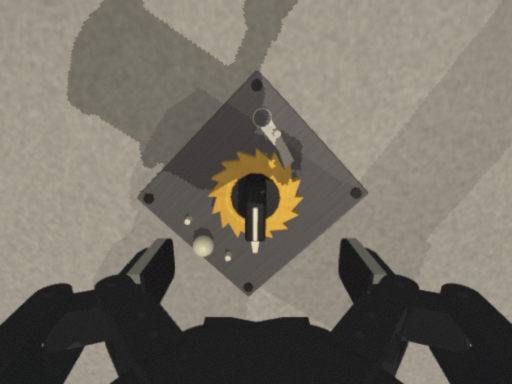

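The bar (column 255.5) sits midway between the pads (column about 256.5), so it is aligned. Descending.

>>> {"name": "servo_tool", "arguments": {"motion": [{"rotation": [0,0,0],"slide": [0,0,0.02],"fingers": 0},{"rotation": [0,0,0],"slide": [0,0,0.02],"fingers": 0},{"rotation": [0,0,0],"slide": [0,0,0.02],"fingers": 0},{"rotation": [0,0,0],"slide": [0,0,0.015],"fingers": 0},{"rotation": [0,0,0],"slide": [0,0,0.008],"fingers": 0},{"rotation": [0,0,0],"slide": [0,0,0],"fingers": 0},{"rotation": [0,0,0],"slide": [0,0,0],"fingers": 0}]}}

```text
time_s: 4.0
tcp_pos: [0.4659, 0.2893, 0.0392]
orientation: [-0.496, 0.868, -0.0, 0.001]
contact_force: [0.0, -0.2, 0.8]
gripper_width: 1.0
```

>>> {"name": "servo_tool", "arguments": {"motion": [{"rotation": [0,0,0],"slide": [0,0,0],"fingers": 0.5},{"rotation": [0,0,0],"slide": [0,0,0],"fingers": 0.7},{"rotation": [0,0,0],"slide": [0,0,0],"fingers": 0.8},{"rotation": [0,0,0],"slide": [0,0,0],"fingers": 0.9},{"rotation": [0,0,0],"slide": [0,0,0],"fingers": 1},{"rotation": [0,0,0],"slide": [0,0,0],"fingers": 1},{"rotation": [0,0,0],"slide": [0,0,0],"fingers": 1},{"rotation": [0,0,0],"slide": [0,0,0],"fingers": 1},{"rotation": [0,0,0],"slide": [0,0,0],"fingers": 1},{"rotation": [0,0,0],"slide": [0,0,0],"fingers": 1},{"rotation": [0,0,0],"slide": [0,0,0],"fingers": 1},{"rotation": [0,0,0],"slide": [0,0,0],"fingers": 1}], "grip_force": 30}}

```text
time_s: 5.0
tcp_pos: [0.4655, 0.289, 0.0385]
orientation: [-0.496, 0.868, 0.0, 0.0]
contact_force: [-1.1, 0.6, 5.7]
gripper_width: 0.181
```

```bash
python3 st.py; python3 - <<'E'
from workcell import *
import cv2, pickle
pickle.dump(camera_model('wrist'),open('w3.pkl','wb'))
cv2.imwrite('pics/wrist3.png',camera('wrist')[:,:,::-1])
E
```

```text
5.0 [0.4655 0.289  0.0385] xang -120.53 z [ 2.e-04  2.e-04 -1.e+00] F [-1.1  0.6  5.7] M [ 0.02  0.2  -0.16] w 0.181 q6 -2.162
to grasp, tool axes [ 0.002  -0.0005  0.0005]
```

View pics/wrist3.png

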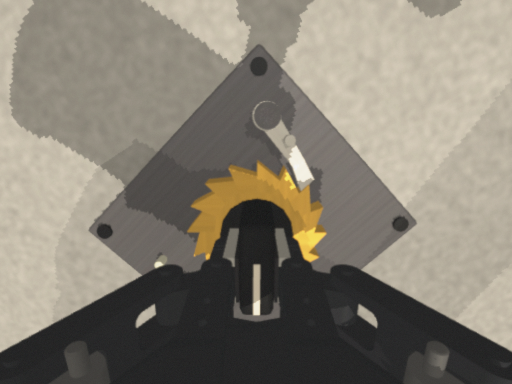

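The pads hold the bar at about 15.4 mm with low side force. Turning clockwise (+tool z) by 57 degrees.

>>> {"name": "servo_tool", "arguments": {"motion": [{"rotation": [0,0,0.05],"slide": [0,0,0],"fingers": 1},{"rotation": [0,0,0.07],"slide": [0,0,0],"fingers": 1},{"rotation": [0,0,0.07],"slide": [0,0,0],"fingers": 1},{"rotation": [0,0,0.07],"slide": [0,0,0],"fingers": 1},{"rotation": [0,0,0.07],"slide": [0,0,0],"fingers": 1},{"rotation": [0,0,0.07],"slide": [0,0,0],"fingers": 1},{"rotation": [0,0,0.07],"slide": [0,0,0],"fingers": 1},{"rotation": [0,0,0.05],"slide": [0,0,0],"fingers": 1},{"rotation": [0,0,0],"slide": [0,0,0],"fingers": 1},{"rotation": [0,0,0],"slide": [0,0,0],"fingers": 1}], "grip_force": 45}}

```text
time_s: 5.88
tcp_pos: [0.4658, 0.2887, 0.0386]
orientation: [-0.256, 0.967, -0.0, 0.0]
contact_force: [1.3, -3.6, 5.3]
gripper_width: 0.182
```

```bash
python3 st.py
```

```text
5.8833 [0.4658 0.2887 0.0386] xang -150.33 z [ 6.e-04 -2.e-04 -1.e+00] F [ 1.3 -3.6  5.3] M [-0.6  -0.11  0.05] w 0.182 q6 -1.642
to grasp, tool axes [ 0.0015 -0.0011  0.0006]
```

>>> {"name": "servo_tool", "arguments": {"motion": [{"rotation": [0,0,0.055],"slide": [0,0,0],"fingers": 1},{"rotation": [0,0,0.07],"slide": [0,0,0],"fingers": 1},{"rotation": [0,0,0.07],"slide": [0,0,0],"fingers": 1},{"rotation": [0,0,0.07],"slide": [0,0,0],"fingers": 1},{"rotation": [0,0,0.07],"slide": [0,0,0],"fingers": 1},{"rotation": [0,0,0.07],"slide": [0,0,0],"fingers": 1},{"rotation": [0,0,0.07],"slide": [0,0,0],"fingers": 1},{"rotation": [0,0,0],"slide": [0,0,0],"fingers": 1},{"rotation": [0,0,0],"slide": [0,0,0],"fingers": 1},{"rotation": [0,0,0],"slide": [0,0,0],"fingers": 1}]}}

```text
time_s: 6.72
tcp_pos: [0.4659, 0.2884, 0.0386]
orientation: [-0.022, 1.0, -0.0, 0.0]
contact_force: [2.4, -7.2, 5.7]
gripper_width: 0.18
```

```bash
python3 st.py; python3 - <<'E'
from workcell import *
import cv2
a=camera('wrist')[:,:,::-1];cv2.imwrite('pics/wrist4.png',a)
b=camera('scene')[225:315,345:460,::-1]; cv2.imwrite('pics/scene4z.png',cv2.resize(b,None,fx=6,fy=6,interpolation=cv2.INTER_CUBIC))
E
```

```text
6.7167 [0.4659 0.2884 0.0386] xang -177.52 z [ 6.e-04 -6.e-04 -1.e+00] F [ 2.4 -7.2  5.7] M [-1.16 -0.38  0.1 ] w 0.18 q6 -1.168
to grasp, tool axes [ 0.0009 -0.0014  0.0006]
```

View pics/wrist4.png

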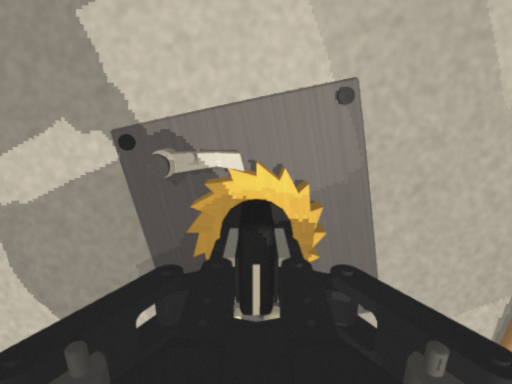

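View pics/scene4z.png

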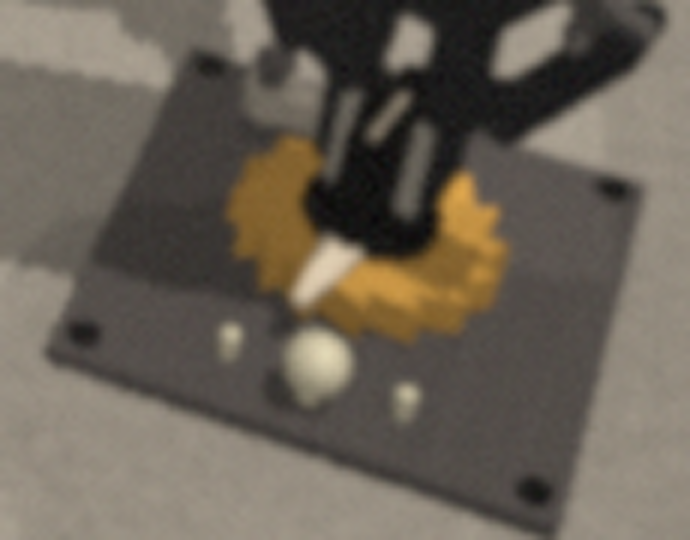

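The pointer tip is at zoomed (297,303), just beyond the ball's line and short of the next stub. I'll compute its bearing.

```bash
cat >> m.py <<'E'
c=np.array([.4655,.2883])
for q in [(472,322),(297,305),(295,300)]:
    A=ray(S,s(*q),.027)[:2]-c; print(np.hypot(*A).round(4),np.degrees(np.arctan2(A[1],A[0])).round(1))
A=ray(S,s(317,365),.022)[:2]-c;print('ball',np.degrees(np.arctan2(A[1],A[0])))
E
python3 m.py|tail -4
```

```text
0.0531 60.0
0.0555 2.9
0.054 1.4
ball 14.25626896757039
```

The pointer is at about 2°, roughly 12° past the ball at 14.3°, with the next stub at -8°. Relieving the side load slightly, then releasing and rising.

>>> {"name": "servo_tool", "arguments": {"motion": [{"rotation": [0,0,0],"slide": [0,-0.001,0],"fingers": 1},{"rotation": [0,0,0],"slide": [0,0,0],"fingers": 1},{"rotation": [0,0,0],"slide": [0,0,0],"fingers": 0.6},{"rotation": [0,0,0],"slide": [0,0,0],"fingers": 0.3},{"rotation": [0,0,0],"slide": [0,0,0],"fingers": 0},{"rotation": [0,0,0],"slide": [0,0,0],"fingers": 0},{"rotation": [0,0,0],"slide": [0,0,0],"fingers": 0},{"rotation": [0,0,0],"slide": [0,0,0],"fingers": 0},{"rotation": [0,0,0],"slide": [0,0,0],"fingers": 0},{"rotation": [0,0,0],"slide": [0,0,0],"fingers": 0},{"rotation": [0,0,0],"slide": [0,0,0],"fingers": 0},{"rotation": [0,0,0],"slide": [0,0,0],"fingers": 0}]}}

```text
time_s: 7.82
tcp_pos: [0.4655, 0.2879, 0.0383]
orientation: [-0.022, 1.0, -0.0, -0.0]
contact_force: [-0.4, -0.2, -0.1]
gripper_width: 0.998
```

>>> {"name": "servo_tool", "arguments": {"motion": [{"rotation": [0,0,0],"slide": [0,0,-0.01],"fingers": 0},{"rotation": [0,0,0],"slide": [0,0,-0.02],"fingers": 0},{"rotation": [0,0,0],"slide": [0,0,-0.025],"fingers": 0},{"rotation": [0,0,0],"slide": [0,0,-0.025],"fingers": 0},{"rotation": [0,0,0],"slide": [0,0,-0.025],"fingers": 0},{"rotation": [0,0,0],"slide": [0,0,-0.025],"fingers": 0},{"rotation": [0,0,0],"slide": [0,0,-0.025],"fingers": 0},{"rotation": [0,0,0],"slide": [0,0,-0.025],"fingers": 0},{"rotation": [0,0,0],"slide": [0,0,-0.015],"fingers": 0},{"rotation": [0,0,0],"slide": [0,0,0],"fingers": 0},{"rotation": [0,0,0],"slide": [0,0,0],"fingers": 0},{"rotation": [0,0,0],"slide": [0,0,0],"fingers": 0}]}}

```text
time_s: 8.82
tcp_pos: [0.4651, 0.2877, 0.233]
orientation: [-0.022, 1.0, -0.0, -0.0]
contact_force: [0.7, 0.0, -0.6]
gripper_width: 0.998
```

```bash
python3 st.py; python3 - <<'E'
from workcell import *
import cv2,pickle
pickle.dump(camera_model('wrist'),open('w5.pkl','wb'))
a=camera('wrist')[110:250,180:330,::-1];cv2.imwrite('pics/wrist5z.png',cv2.resize(a,None,fx=4,fy=4,interpolation=cv2.INTER_CUBIC))
b=camera('scene')[:,:,::-1];cv2.imwrite('pics/scene5.png',b);b=b[225:315,345:460]; cv2.imwrite('pics/scene5z.png',cv2.resize(b,None,fx=6,fy=6,interpolation=cv2.INTER_CUBIC))
E
```

```text
8.8167 [0.4651 0.2877 0.233 ] xang -177.52 z [-6.e-04 -3.e-04 -1.e+00] F [ 0.7  0.  -0.6] M [-0.04  0.01 -0.01] w 0.998 q6 -1.169
to grasp, tool axes [-0.     -0.0006  0.195 ]
```

View pics/wrist5z.png

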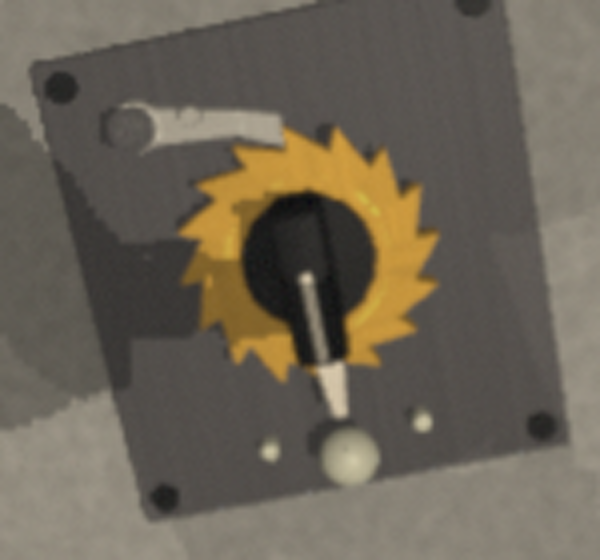

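View pics/scene5z.png

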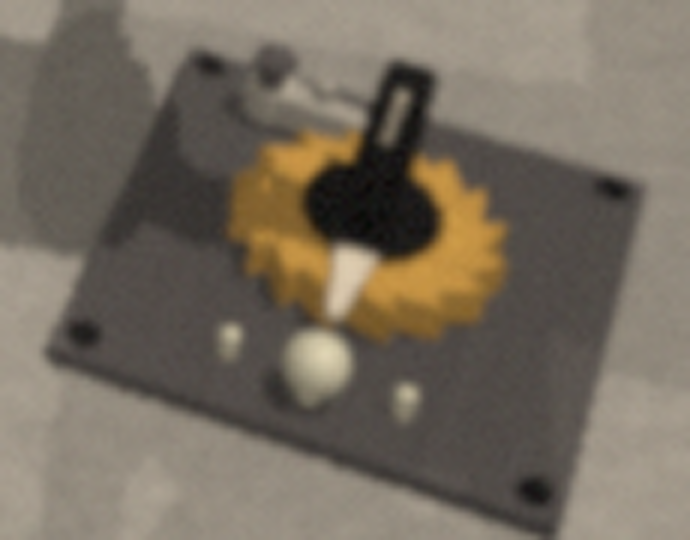

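View pics/scene5.png

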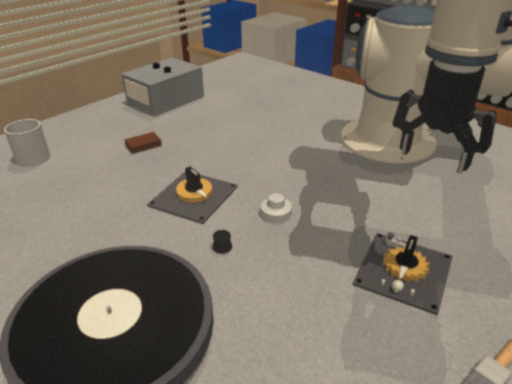

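The pointer (tip at zoomed (340,415) in the wrist view) points at the ball (350,456), and the pawl tip (283,125) rests against a tooth. The gripper is clear and the other knob has not changed. Checking the angle, then handing in.

```bash
python3 - <<'E'
from h import *
from workcell import *
import pickle
m=pickle.load(open('w5.pkl','rb'))
t=lambda u,v:((np.array([u,v])+.5)/4-.5+[180,110])
w=ray(m,t(309,255),.024)
for n,q,z in(('tip',(341,416),.027),('ball',(350,456),.022),('A',(270,451),.018),('B',(423,421),.018)):
    d=ray(m,t(*q),z)-w; print(n,np.hypot(*d[:2]).round(4),np.degrees(np.arctan2(d[1],d[0])).round(1))
print(get_obs()['time_s'])
print(sign_off())
E
```

```text
tip 0.0547 13.7
ball 0.0711 13.8
A 0.0707 -8.4
B 0.0704 36.1
8.9167
the job is handed in; nothing more can be done
None
```

The tensioner is set: the white pointer rests at the ball-headed pin, which was the middle pin, at tooth 2. I turned the ratchet knob 57° clockwise, about 12° past the ball, then opened the fingers and raised the gripper well clear.

- **Final angle:** in the last wrist picture the pointer is at 13.7° and the ball at 13.8°, with the two stubs at 36.1° and -8.4°.
- **Pawl:** it lies against a tooth in the picture, and after release the wheel fell back onto the ball's line and stopped there. I had no direct reading of the pawl joint.
- **Other knob:** the one on the smooth disc was not touched and looks the same as before.
- **Time and force:** the job was handed in at 8.9 s. The largest contact force in the readings, taken at the end of each move, was about 10 N.
- **Disagreement:** the three cameras placed the wheel axis up to 5 mm apart in y. I took a middle value, and the grip and turn worked with only a small side load.

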